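Lock the gauge into the quick coupler and prove it by a pull test

TASK

Before the carburettor is leak-tested, take the pressure gauge out of the wooden holder and push its plug gently straight down into the quick coupler on the test block, pressing with no more than 60 N, until it is fully home and the coupler has locked. Then, still holding the gauge, pull straight up with slowly rising force to about 15 N (never over 30 N) and hold that pull for a second to prove the lock. Let the gauge go, standing locked in the coupler, and leave everything else as it was.

Things in the scene. Friction and masses are not known exactly. Their poses are not given: they have to be found in the camera images.
- gauge: pressure gauge, about 160 g, standing upright with its white dial up; origin on its axis at the underside of its steel stop collar (28 mm diameter, 4 mm thick), z up. Over the collar a brass hexagon 23 mm wide to z = 14 mm, then the round case. At the start its plug hangs in a hole of the holder and the stop collar rests on the holder's top.
- gauge_case (a point): middle of the gauge's round case, 30 mm above the gauge's origin; case 41 mm diameter, from 17 to 43 mm above the origin: grip it here from above, fingers anywhere round its side
- plug_tip (a point): lower end of the gauge's steel plug, 36 mm below the gauge's origin. Plug 16 mm diameter, with a waist 9 mm diameter 11 to 19 mm above the tip, and a coned nose narrowing to 8 mm at the tip
- holder: fixed drilled wooden block 130 x 60 x 50 mm (x, y, z), origin at the centre of its underside; blind holes 20 mm diameter 40 mm deep at x = -38 mm (the gauge) and x = +38 mm (the hose adaptor), an empty smaller hole between
- test_block: fixed leak-test block: steel base plate 120 x 90 x 8 mm with an aluminium manifold 90 x 42 mm on it, top at 44 mm; origin at the centre of the underside. The upright steel quick coupler stands on it at x = -22 mm; at x = +24 mm is a low brass hexagon plug (54 mm high), at the +x end a black valve knob
- coupler_mouth (a point): centre of the coupler's upper rim, 90 mm above the bench; z up. Bore 18 mm diameter, widening to 22 mm at the rim; rim 36 mm outside. The plug is fully home when the gauge's stop collar rests on this rim (gauge origin at this point)
- catch: ring of four hidden spring jaws in the bore. The nose meets them 15 mm before home, takes 5 to 15 N to spread them over 6 mm, slides easily, and they snap shut behind it 2 mm before home. A locked plug lifts 2 mm, then the jaws stop it almost rigidly (0.1 mm more of hand travel adds 1 to 2 N) and stand over 30 N. A plug not past the jaws lifts out with about 3 N.
- collar (a joint): knurled steel collar round the coupler, 41 mm diameter, 22 mm high; its slide (m): 0 = up (jaws shut), pushed down up to 0.005 = jaws open. The plug's nose drives it down about 3 mm while it passes the jaws, and it springs back to 0 as the plug locks. Pressing it down releases a plug.
- hose_adaptor: brass hose adaptor standing in the other large hole of the holder, hexagon 26 mm and barb to 29 mm above the holder; leave alone
- carb_b: carburettor standing at the far left, 81 x 208 x 118 mm; leave alone
- thread_lock: small red thread-lock bottle, 36 mm diameter, 95 mm high, far right of centre; leave alone
There are look-alikes about, which are no part of the job. Leave any purple look-alike of the gauge alone.

How it is judged (in metres and radians):
On the way, in this order (a step that is already met when the one before it is completed fails the run):
1. the gauge's plug is fully home in the coupler and locked, collar back up (horizontal distance between gauge and coupler_mouth below 0.004 m and z of gauge in the frame of coupler_mouth below 0.003 m and value of joint collar below 0.001 m), for 0.2 s.
2. the locked gauge is pulled upwards against the jaws with at least 12 N for 0.4 s (contact force between gauge and catch above 12 N and z of gauge in the frame of coupler_mouth between 0.001 and 0.005 m and horizontal distance between gauge and coupler_mouth below 0.004 m and value of joint collar below 0.001 m), for 0.4 s.
At the end, for the whole second after the job is handed in: the gauge stands upright (within 0.12 rad) and still in the coupler, its origin within 4 mm of the coupler's axis and at most 4 mm above the rim, the collar up (under 1 mm), after a pull of at least 12 N was held for 0.4 s (horizontal distance between gauge and coupler_mouth below 0.004 m and z of gauge in the frame of coupler_mouth below 0.004 m and value of joint collar below 0.001 m and angle between gauge's own z axis and vertical below 0.12 rad and linear speed of gauge below 0.02 m/s); the robot touches nothing.
It fails at once if the gauge is rammed into the coupler with more than 60 N (contact force between gauge and test_block above 60 N).
It fails at once if the locked gauge is pulled against the jaws with more than 30 N (contact force between gauge and catch above 30 N and z of gauge in the frame of coupler_mouth below 0.005 m).
It fails at once if the gauge is tipped over (angle between gauge's own z axis and vertical above 0.6 rad).
It fails at once if the hose adaptor, the standing carburettor or the bottle is disturbed (distance of hose_adaptor from where it was at the start of the episode above 0.015 m or distance of any of carb_b, thread_lock from where it was at the start of the episode above 0.02 m).
It also fails if it takes over 48 s, if anything falls off the work surface, if the arm or the gripper's body presses on something with over 40 N, if the wrist force passes 120 N, or if a joint passes its speed limit or range.

ROBOT

A 6-joint arm with a two-finger parallel gripper is mounted at the origin on the work surface; the furniture and walls round the work are solid. World frame = base frame: x ahead of the robot, y to its left, z up, the work surface at z = 0. Lengths are in mm, angles in rad, forces in N, time in s.
With the tool pointing down it reaches from about 375 to 900 mm from the base axis. Payload 3.1 kg.
Tool frame: the origin (TCP) lies at the centre of the arm's flange, where the gripper is bolted on; the fingertips stand 182 mm ahead of it and the grasp point (between the pads) lies 164 mm ahead of it; z points along the fingers, y is the line along which they close (so a half turn about z gives the same grasp; the last joint's range is limited). The gripper opens to 87 mm and grips with 3 to 60 N. Pads are 19 mm wide; open, the fingers measure 117 mm over their backs; the gripper's body (75 mm by 190 mm) begins 51 mm behind the grasp point.
Start: joints at [1.137, 0.527, 1.433, -0, 1.181, -0.178], TCP at [157.493, 604.809, 404.748] pointing down, gripper open.
Joint ranges: [-3.08, 3.08], [-0.75, 2.2], [0.22, 2.44], [-1.43, 4.57], [0, 2.65], [-2.85, 2.85]. Speed limits (rad/s): [2.79, 2.79, 3.14, 3.14, 3.14, 3.14].

INTERFACE

Orientations are given as a unit quaternion [w, x, y, z].
In Python, from rig import r gives the robot as it stands. The module is installed in compiled form; this text tells all that it offers. Calls block until the motion is done:
- r.move_ptp(position, orientation): joint-space move of the TCP to a pose.
- r.servo_line(position, ori=None, speed=150, force_limit=None): straight line of the TCP; ori=None keeps the orientation; speed is the mean speed in mm/s. With force_limit (N) it stops when the force on the tool has changed by that much, and returns True; else False.
- r.goto_joints(angles): joint-space move.
- r.command_gripper(opening, grip_force=None): opening from 0.0 (shut) to 1.0 (fully open); grip_force is the grip in N (None keeps the last); returns when the fingers have stopped.
- r.wait(seconds).
- r.solve_ik(position, orientation): joint angles nearest the present ones, or None.
- r.get_image(name): name is "scene" or "side" or "wrist"; returns a dict with "color" (384x512x3 uint8, blue, green, red), "fovy" (degrees; the focal length in pixels is half the picture's height over the tangent of half this angle, whatever the lens; pixels are square), "cx", "cy" (the principal point, pixels), "R" (3x3) and "t" (3): a world point X has camera coordinates R X + t. Camera axes: x right, y down, z forward; pixel columns grow to the right and rows downward; lengths in mm; the calibration is good to about 2 mm. A picture is of the moment at which its call begins. There is no depth.
A pose or a line that the arm cannot do raises r.MotionError and nothing moves.
- r.sign_off(): hands the job in; it is judged then, once.
Readings, each from a call of its own:
- r.get_clock(): time.
- r.get_qpos(): joint angles.
- r.get_qvel(): joint speeds.
- r.get_tau(): joint torques, N m.
- r.get_ee_pos(): TCP position.
- r.get_ee_rot(): TCP orientation.
- r.get_force(): force on the tool from outside, world axes, zero at the start.
- r.get_torque(): the same for the moment, N m.
- r.get_opening(): opening from 0.0 (shut) to 1.0 (fully open).
- r.get_grip_force(): force on a finger pad.
Only numpy, scipy, OpenCV 4.12 (cv2) and the standard library are available. Lean on these libraries where they do the work, as an engineer would, in place of code of your own. Each camera call takes 0.05 s, during which the arm holds its last target. There are 200 camera calls.

## Working session

There is one attempt and no reset: what is moved stays moved. The work goes in short steps, each a Python script; the robot and the scene stay as the last script left them, time stands still between calls to the robot, and variables do not carry over. Pictures are saved under pics/ and viewed, at most 13 in all, crops included, and the job is handed in when it is done.

```bash
mkdir -p pics; cat > h.py <<'E'
import numpy as np, cv2
from rig import r
def snap(cam,name):
    d=r.get_image(cam); cv2.imwrite(f'pics/{name}.png',d['color']); np.save(f'pics/{name}.npy',d,allow_pickle=True); return d
def load(n): return np.load(f'pics/{n}.npy',allow_pickle=True).item()
def ray(d,u,v):
    f=d['color'].shape[0]/2/np.tan(np.radians(d['fovy'])/2)
    R=np.array(d['R']);t=np.array(d['t'])
    k=R.T@np.array([(u-d['cx'])/f,(v-d['cy'])/f,1]); return -R.T@t,k/np.linalg.norm(k)
def plane(d,u,v,z):
    o,k=ray(d,u,v); return o+k*(z-o[2])/k[2]
def meet(*rays):
    A=sum(np.eye(3)-np.outer(k,k) for o,k in rays); b=sum((np.eye(3)-np.outer(k,k))@o for o,k in rays)
    p=np.linalg.solve(A,b); return p,[float(np.linalg.norm(np.cross(p-o,k))) for o,k in rays]
def proj(d,X):
    f=d['color'].shape[0]/2/np.tan(np.radians(d['fovy'])/2)
    c=np.array(d['R'])@X+d['t']; return f*c[0]/c[2]+d['cx'],f*c[1]/c[2]+d['cy']
E
python3 - <<'E'
from h import *
a=snap('scene','sc0');b=snap('side','si0');c=snap('wrist','wr0')
for d in(a,b,c):print(ray(d,d['cx'],d['cy']),d['fovy'],d['cx'],d['cy'])
cv2.imwrite('pics/both.png',cv2.resize(np.hstack([a['color'],b['color']]),(800,300)))
print(r.get_ee_rot(),r.get_clock())
E
```

```text
(array([-198.96170864, -303.05888562,  697.45949698]), array([ 0.66714002,  0.43016502, -0.60817945])) 53.664542140960066 255.79700850850526 194.3469065277737
(array([356.11035032, 975.90531567, 808.03751355]), array([ 0.11935704, -0.75909336, -0.63994622])) 47.00588225063442 249.4128946928647 185.07816862425156
(array([ 77.89126339, 625.51266539, 384.29353286]), array([ 0.28711388, -0.07698179, -0.95479811])) 60.93896958937172 253.96360725834631 188.17663670157657
[-2.61311510e-04  1.27071414e-01  9.91893214e-01 -8.00079455e-04] 0.15
```

View pics/sc0.png

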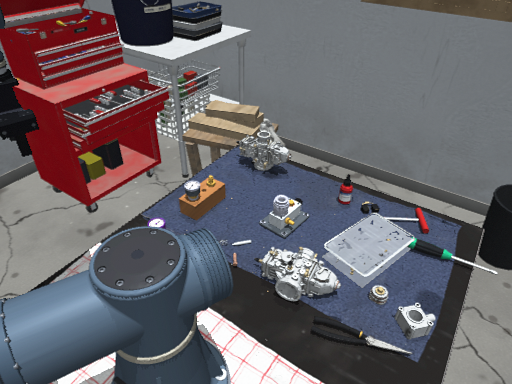

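View pics/si0.png

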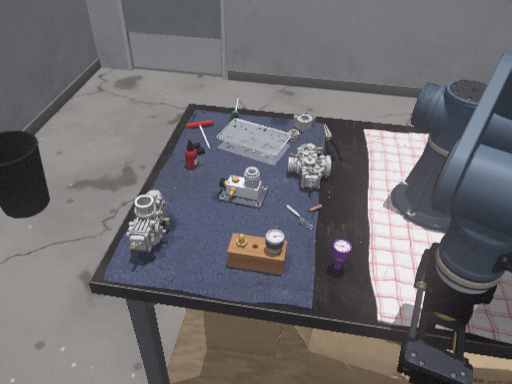

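View pics/wr0.png

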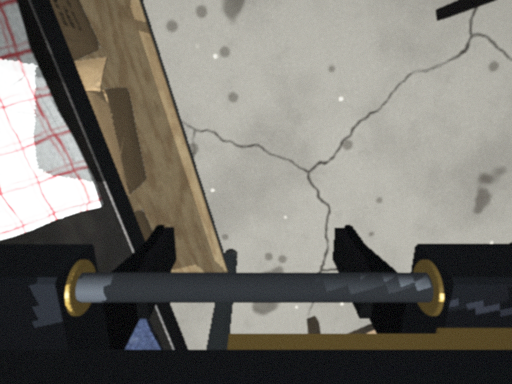

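The scene and side views both show the gauge (scene ~192,187; side ~274,237) and the coupler (scene ~281,200; side ~252,172). The purple look-alike is at scene ~157,224. I'll triangulate roughly, then move the wrist camera over both.

```bash
python3 - <<'E'
from h import *
a=load('sc0');b=load('si0')
for n,p,q in(('gauge',(192,186),(274,236)),('coupler',(281,199),(252,172)),('holderadaptor',(210,180),(241,239)),('valve',(296,218),(222,184))):
    print(n,meet(ray(a,*p),ray(b,*q)))
A=cv2.resize(a['color'][150:250,140:330],None,fx=4,fy=4,interpolation=2)[:,:760]
B=cv2.resize(b['color'][150:285,190:370],None,fx=4,fy=4,interpolation=2)
cv2.imwrite('pics/za.png',A);cv2.imwrite('pics/zb.png',B)
E
```

```text
gauge (array([404.09738308, 289.61276574,  88.55348149]), [2.380967975457662, 2.3809679754577164])
coupler (array([493.18930344,  64.51659885,  85.74992968]), [0.05536668527142765, 0.05536668527139641])
holderadaptor (array([479.15183634, 290.07733884,  64.68555514]), [2.21517930200841, 2.2151793020085333])
valve (array([570.31437189,  39.53504918,  -5.68494995]), [17.95360273528082, 17.9536027352808])
```

View pics/zb.png

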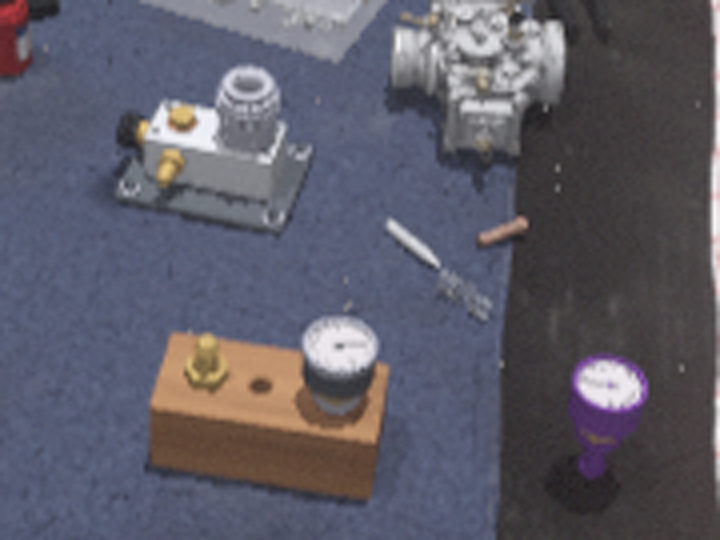

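View pics/za.png

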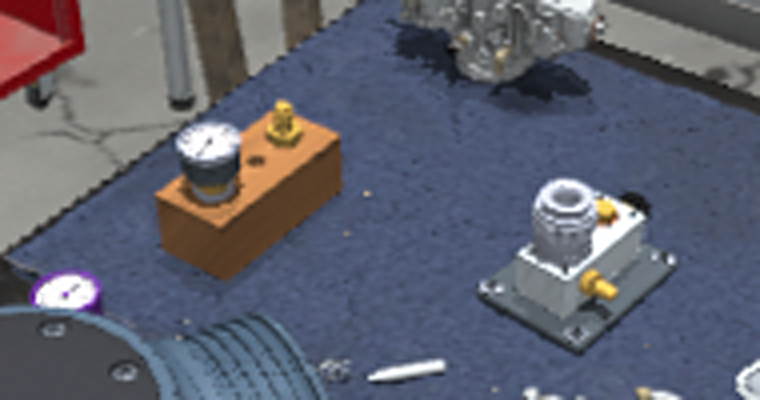

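Both crops agree: the holder runs about along world x, with the gauge near (404,290) and the coupler near (493,65). Next I'll take wrist pictures from two places over each.

```bash
python3 - <<'E'
from h import *
q=[0,0,1,0]
for n,p in (('g1',(390,310,390)),('g2',(404,240,350)),('c2',(493,110,350)),('c1',(480,45,390))):
    r.move_ptp(list(p),q); r.wait(0.2); d=snap('wrist',n); print(n,r.get_clock(),r.get_qpos()[-1])
I=[load(n)['color'] for n in('g1','g2','c1','c2')]
cv2.imwrite('pics/m.png',cv2.resize(np.vstack([np.hstack(I[:2]),np.hstack(I[2:])]),(800,600)))
E
```

```text
g1 1.8 -1.1237574921183464
g2 2.475 -1.2730887538727267
c2 3.4 -1.5726118114636625
c1 4.0583 -1.7094411043534377
```

View pics/m.png

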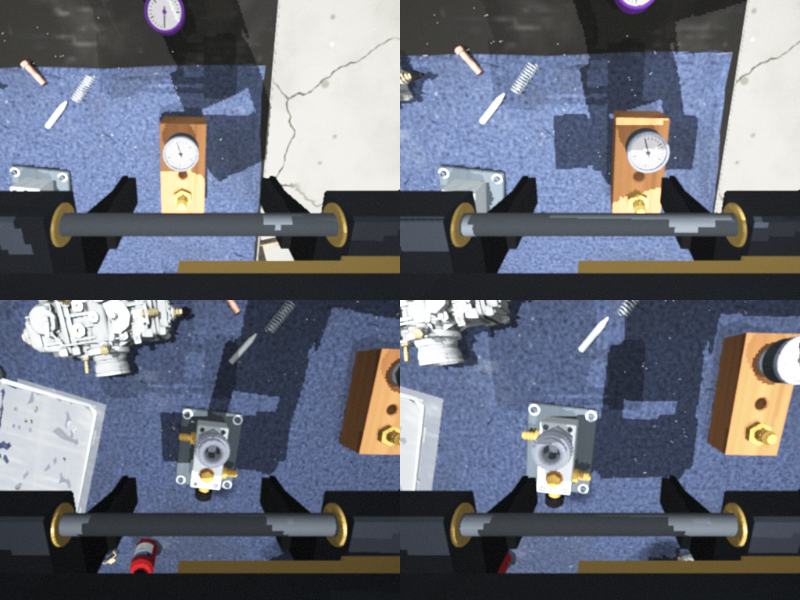

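The gauge dial is at about (232,196) in g1 and (317,193) in g2. The coupler bore is at about (272,192) in c1 and (196,188) in c2. I'll refine these with Hough circles and contours.

```bash
python3 - <<'E'
from h import *
P={'g1':(232,196),'g2':(317,193),'c1':(272,192),'c2':(196,188)}
out=[];C={}
for n,(u,v) in P.items():
    I=load(n)['color']; s=32; x0,y0=u-s,v-s
    Z=cv2.resize(I[y0:y0+2*s,x0:x0+2*s],None,fx=6,fy=6,interpolation=cv2.INTER_CUBIC); g=cv2.GaussianBlur(cv2.cvtColor(Z,6),(0,0),3)
    rr=(110,160) if n[0]=='g' else (25,130)
    h=cv2.HoughCircles(g,cv2.HOUGH_GRADIENT,1,12,param1=80,param2=18,minRadius=rr[0],maxRadius=rr[1])
    h=[] if h is None else h[0][:4]
    for k,(a,b,q) in enumerate(h):
        cv2.circle(Z,(int(a),int(b)),int(q),[(0,0,255),(0,255,0),(255,0,0),(0,255,255)][k],1)
        print(n,k,(a+.5)/6-.5+x0,(b+.5)/6-.5+y0,q/6)
    out.append(Z[:,:])
M=np.vstack([np.hstack(out[:2]),np.hstack(out[2:])]); cv2.imwrite('pics/det.png',cv2.resize(M,(600,600)))
E
```

```text
g1 0 230.66667 197.33333 23.033333
g1 1 229.66667 200.0 25.383333
g1 2 233.0 199.66667 26.183334
g2 0 319.83334 194.5 24.9
```

View pics/det.png

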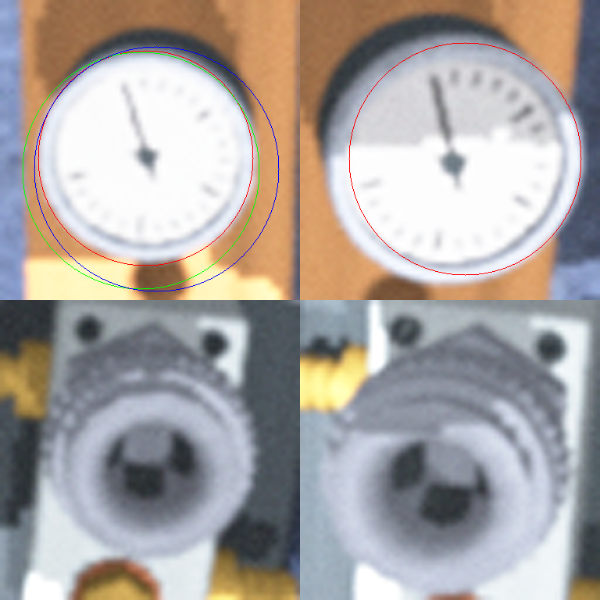

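The crops show the needle hub clearly, at about (231.1,201.5) in g1 less the half-pixel offset, and the coupler's rim ring. I'll fit the bezel and rim with radial edges plus a robust circle, then triangulate.

```bash
cat >> h.py <<'E'
from scipy.optimize import least_squares
from scipy.ndimage import map_coordinates
def edges(n,c,r0,tol,arc):
    g=cv2.GaussianBlur(load(n)['color'],(0,0),.8).astype(float)
    R=np.arange(r0*(1-tol),r0*(1+tol),.2); P=[]
    for t in np.radians(np.arange(*arc,4)):
        x=c[0]+R*np.cos(t);y=c[1]+R*np.sin(t)
        G=sum(np.abs(np.gradient(map_coordinates(g[:,:,k],[y,x],order=1))) for k in range(3))
        j=G.argmax(); P.append((x[j],y[j]))
    return np.array(P)
def circ(P,c,r0):
    s=least_squares(lambda p:np.hypot(P[:,0]-p[0],P[:,1]-p[1])-p[2],[*c,r0],loss='soft_l1',f_scale=.4)
    return s.x,np.median(abs(s.fun))
E
python3 - <<'E'
from h import *
sc=64/300
I={'g1':((147,158),109,.1,(0,360)),'g2':((155,162),124,.1,(0,360)),'c1':((156,462),97,.13,(-10,190)),'c2':((140,478),113,.13,(-10,190)),
   'c1m':((154,463),58,.2,(0,360)),'c2m':((138,487),67,.2,(0,360))}
O={'g1':(232,196),'g2':(317,193),'c1':(272,192),'c2':(196,188)}
F={}
for k,(c,R,tol,arc) in I.items():
    n=k[:2]; u,v=O[n]; c0=(c[0]*sc-.5+u-32,(c[1]%300)*sc-.5+v-32); 
    p=c0
    for _ in range(3): (x,e)=circ(edges(n,p,R*sc,tol,arc),p,R*sc); p=x[:2]
    F[k]=p; print(k,np.round(c0,1),np.round(x,2),R*sc,round(e,2))
hub=lambda n,a:ray(load(n),a[0]*sc-.5+O[n][0]-32,a[1]*sc-.5+O[n][1]-32)
R=lambda k:ray(load(k[:2]),*F[k])
a=load('sc0');b=load('si0')
print('bezel',meet(R('g1'),R('g2')))
print('hub',meet(hub('g1',(147,158)),hub('g2',(152,163))))
print('rim',meet(R('c1'),R('c2')));print('mouth',meet(R('c1m'),R('c2m')))
for k,z in (('g1',93),('g2',93),('c1',90),('c2',90),('c1m',90),('c2m',90)): print(k,plane(load(k[:2]),*F[k],z))
V=[]
for n in('c1','c2'):
    u,v=O[n];Z=cv2.resize(load(n)['color'][v-32:v+32,u-32:u+32],None,fx=6,fy=6,interpolation=2)
    for k in(n,n+'m'):
        p,_=F[k],0
        for q in edges(n,p,I[k][1]*sc,I[k][2],I[k][3]): cv2.circle(Z,tuple(int(round((q[i]+.5-O[n][i]+32)*6)) for i in(0,1)),2,(0,0,255) if len(k)==2 else (0,255,0),-1)
    V.append(Z)
cv2.imwrite('pics/v.png',np.hstack(V))
E
```

```text
g1 [230.9 197.2] [230.85 196.95  22.79] 23.253333333333334 0.27
g2 [317.6 195.1] [317.33 194.7   26.88] 26.453333333333337 0.33
c1 [272.8 194.1] [271.33 192.17  22.53] 20.693333333333335 0.41
c2 [193.4 193.5] [193.74 192.8   25.66] 24.10666666666667 0.57
c1m [272.4 194.3] [272.15 197.03  11.24] 12.373333333333335 0.44
c2m [192.9 195.4] [192.43 197.8   12.43] 14.293333333333335 0.29
bezel (array([402.41490667, 290.25240039,  92.1104445 ]), [0.16527566577210653, 0.16527566577219105])
hub (array([403.13133394, 290.17889382,  91.05676755]), [0.06144856867773099, 0.06144856867766484])
rim (array([492.23468047,  62.67368607,  77.80105659]), [0.1986607124788926, 0.19866071247888425])
mouth (array([493.94495481,  63.02382689,  86.15074762]), [0.06386626492206535, 0.06386626492220401])
g1 [402.28564255 290.31797339  93.        ]
g2 [401.94207835 290.05505319  93.        ]
c1 [488.0816646   61.97703504  90.        ]
c2 [488.45764661  65.02325957  90.        ]
c1m [492.70425399  62.79679087  90.        ]
c2m [492.55411002  63.79102036  90.        ]
```

View pics/v.png

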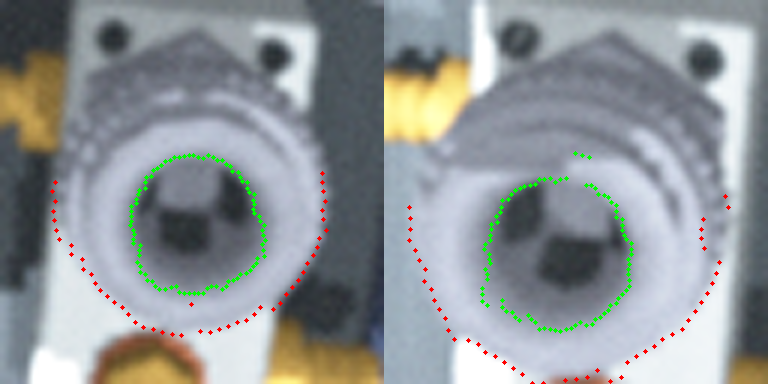

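The green points follow the bore lead-in well (about 86 mm up, axis ≈ (493.5,63.2)). The red ones caught the 41 mm collar instead of the rim. I'll take a parallax-free view with the camera straight above each part and fit circles in world millimetres.

```bash
cat >> h.py <<'E'
def wedges(n,c,r0,tol,z):
    "strongest edge along radial lines drawn in world plane z, mm"
    d=load(n); g=cv2.GaussianBlur(d['color'],(0,0),.8).astype(float); R=np.arange(r0-tol,r0+tol,.1); P=[]
    for t in np.radians(np.arange(0,360,4)):
        X=np.c_[c[0]+R*np.cos(t),c[1]+R*np.sin(t)]
        uv=np.array([proj(d,np.array([*x,z])) for x in X])
        G=sum(np.abs(np.gradient(map_coordinates(g[:,:,k],[uv[:,1],uv[:,0]],order=1))) for k in range(3))
        P.append(X[G.argmax()])
    return np.array(P)
def wfit(n,c,r0,tol,z,it=4):
    for _ in range(it): x,e=circ(wedges(n,c,r0,tol,z),c,r0); c=x[:2]
    return x,e
E
python3 - <<'E'
from h import *
q=[0,0,1,0]
for n,p in (('cv',(576,63.5,330)),('gv',(486,290,330))):
    r.move_ptp(list(p),q); r.wait(0.3); snap('wrist',n)
print(r.get_clock())
V=[]
for n,c in(('cv',(493.3,63.3)),('gv',(403,290))):
    d=load(n); print(n,ray(d,*proj(d,np.array([*c,90])))[0])
    u,v=map(int,proj(d,np.array([*c,90]))); print(u,v)
    for r0,tol,z in ([(10.2,2,87),(11,1.2,90),(18,1.5,90),(20.5,1.2,78)] if n=='cv' else [(20.5,2.5,93),(20.5,1.5,90),(18,1.5,93)]):
        x,e=wfit(n,c,r0,tol,z); print(n,r0,z,np.round(x,2),round(e,2))
    y0=max(v-45,0); V.append(cv2.resize(d['color'][y0:y0+90,u-45:u+45],(384,384),interpolation=2))
cv2.imwrite('pics/v2.png',np.hstack(V))
E
```

```text
6.25
cv [493.3224088   63.72961153 311.27406801]
253 86
cv 10.2 87 [492.69  62.31   8.89] 0.22
cv 11 90 [492.95  64.85  10.5 ] 0.63
cv 18 90 [491.6   64.21  18.74] 0.66
cv 20.5 78 [492.03  62.67  20.94] 0.39
gv [404.61635108 289.43753803 310.35043261]
254 83
gv 20.5 93 [402.89 290.47  20.6 ] 0.11
gv 20.5 90 [402.86 290.48  20.89] 0.11
gv 18 93 [402.98 290.39  17.18] 0.08
```

View pics/v2.png

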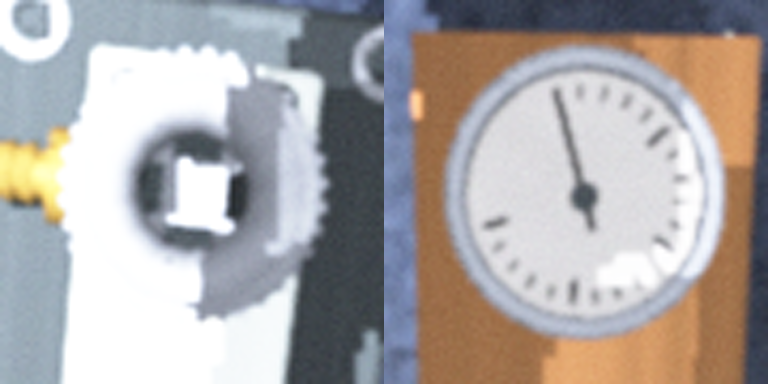

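The gauge fits cleanly at (402.9, 290.5), with a bezel residual of 0.1 mm. The bore and collar rings put the coupler axis at ≈ (492.4, 62.7). I'll grasp the gauge, lift it and look.

```bash
python3 - <<'E'
from h import *
q=[0,0,1,0]
r.move_ptp([402.9,290.4,310],q); r.servo_line([402.9,290.4,246],q,speed=80); r.wait(.2)
f0=r.get_force(); r.command_gripper(0.0,45); r.wait(.3)
print(r.get_opening()*87,r.get_grip_force(),np.round(r.get_force(),1),np.round(f0,1),r.get_ee_pos())
r.servo_line([402.9,290.4,360],q,speed=80); r.wait(.2)
print(r.get_opening()*87,np.round(r.get_force(),2)); d=snap('wrist','held'); snap('side','side1')
r.move_ptp([492.4,62.7,350],q); r.wait(.3); print(np.round(r.get_force(),2),np.round(r.get_torque(),2),r.get_ee_pos(),r.get_clock())
s=snap('side','side2');t=snap('scene','sc2')
A=cv2.resize(d['color'][180:300,150:350],(400,240));B=cv2.resize(s['color'][90:230,170:370],(400,280),interpolation=2);C=cv2.resize(t['color'][130:250,200:370],(400,282),interpolation=2)[:280]
M=np.zeros((520,800,3),np.uint8);M[:240,:400]=A;M[240:,:400]=B;M[240:,400:]=C;cv2.imwrite('pics/h.png',M)
E
```

```text
40.038855056984495 44.99974239617586 [-0.3 -0.1  0.4] [ 0.6 -0.   0.9] [402.9057325  290.39166983 246.0039176 ]
39.78697322892899 [-0.2  -0.71 -1.3 ]
[ 0.71  0.53 -1.79] [0.05 0.05 0.02] [492.14930344  63.78744903 350.09389665] 12.125
```

View pics/h.png

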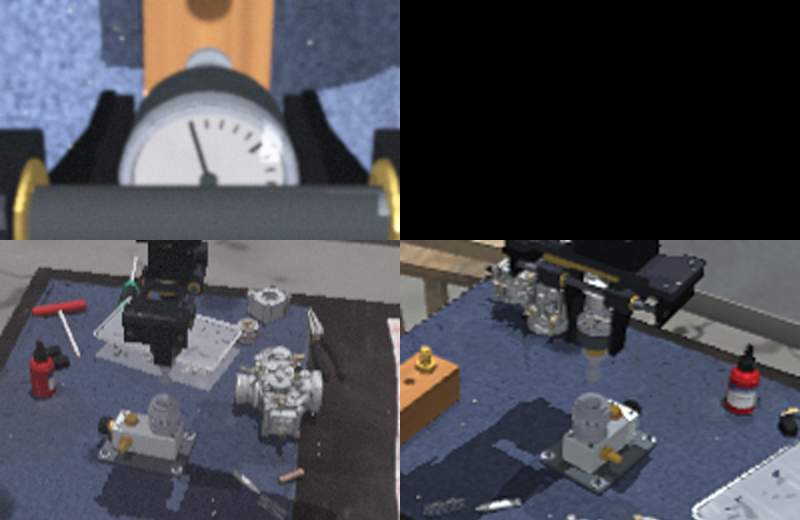

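The gauge is held upright and hangs above the coupler. In the held view, the hub is at about (254,270). I'll use that to check the camera bias against the gripper, and re-read the TCP, which showed 1 mm of y error.

```bash
python3 - <<'E'
from h import *
d=load('held')
for z in(203,207): print(plane(d,254,269.5,z))
for i in range(3): print(r.get_ee_pos(),r.get_qvel().__abs__().max() if hasattr(r.get_qvel(),'max') else r.get_qvel()); r.wait(.15)
r.servo_line([492.4,62.7,345],[0,0,1,0],speed=40); r.wait(.3); print(r.get_ee_pos(),r.get_clock())
# two-view check of held plug vs coupler in fixed cameras: silhouettes
for n in('side2','sc2'):
    D=load(n)
    print(n,'mouth proj',proj(D,np.array([492.4,62.7,90])),'tip proj',proj(D,np.array([492.1,63.8,350-196-36+2])))
E
```

```text
[403.94651907 290.59204502 203.        ]
[401.5185899  290.59413835 207.        ]
[492.24628427  63.38734054 350.06739239] 0.0064315040517750905
[492.38323759  62.94638144 350.03310132] 0.005000021570654452
[492.41934257  62.69493299 349.99605244] 0.0029235145773827387
[492.42656904  62.70147328 345.03169681] 13.25
side2 mouth proj (np.float64(252.45259062143592), np.float64(170.37149526846648)) tip proj (np.float64(252.7380174711025), np.float64(161.53756649894643))
sc2 mouth proj (np.float64(281.556899652184), np.float64(198.10196551972757)) tip proj (np.float64(281.81884190270887), np.float64(188.764461068626))
```

The camera agrees with the gripper to 0.2 mm, and the arm settles with a slow tail. I'll descend to just above the jaws and check lateral forces.

```bash
python3 - <<'E'
from h import *
q=[0,0,1,0]
F0=np.array(r.get_force());T0=np.array(r.get_torque());print('F0',np.round(F0,2),np.round(T0,2))
for z in(322,315,309,303):
    s=r.servo_line([492.4,62.7,z],q,speed=25,force_limit=8); r.wait(.25)
    print(z,s,np.round(r.get_ee_pos(),2),np.round(np.array(r.get_force())-F0,2),np.round(np.array(r.get_torque())-T0,2),r.get_clock())
    if s: break
E
```

```text
F0 [-0.62  0.77 -1.96] [ 0.02 -0.03 -0.03]
322 False [492.44  62.71 322.14] [ 0.12 -0.63  0.4 ] [-0.    0.06  0.04] 14.5667
315 False [492.43  62.71 315.07] [ 1.34 -1.08  0.1 ] [-0.02  0.04  0.05] 15.25
309 False [492.4   62.69 309.05] [ 1.09 -0.97 -0.64] [0.03 0.07 0.04] 15.8917
303 False [492.39  62.7  303.02] [ 1.12 -0.45 -0.69] [-0.04  0.01  0.07] 16.5333
```

```bash
python3 - <<'E'
from h import *
q=[0,0,1,0]
for z in(299,295,291,289,287.5,286.5,286,285.5,285):
    s=r.servo_line([492.4,62.7,z],q,speed=10,force_limit=25); f=np.array(r.get_force()); r.wait(.15)
    print(z,s,np.round(r.get_ee_pos(),2),np.round(f,1),np.round(r.get_force(),1),r.get_clock())
    if s or r.get_force()[2]>22: break
snap('side','home1')
E
```

```text
299 False [492.72  62.7  299.66] [-1.2  0.1  5. ] [ 0.  -0.   5.9] 17.2333
295 False [492.7   62.7  295.49] [-0.6 -0.4  5.6] [-0.1  0.3  6. ] 17.9333
291 False [492.45  62.67 290.71] [ 1.9 -0.2 -1.4] [ 1.9  0.9 -2.2] 18.6333
289 False [492.41  62.67 288.96] [ 1.3 -1.1 -0.9] [ 1.2 -0.9 -0.4] 19.1333
287.5 False [492.35  62.69 287.36] [ 2.3 -0.2 -1.5] [ 1.2  0.3 -2.1] 19.5833
286.5 False [492.34  62.7  286.41] [ 1.3  0.1 -2. ] [ 1.4  0.  -1.5] 19.9833
286 False [492.39  62.69 286.03] [ 1.5  0.1 -0.5] [ 0.1  0.1 -0.6] 20.3833
285.5 False [492.4   62.71 285.95] [-0.1  0.1  4.9] [-0.9 -0.9  4.6] 20.7833
285 False [492.37  62.74 285.9 ] [-0.5 -0.1  9.1] [-2.1 -0.4  9.2] 21.1833
```

It is home on the rim (TCP 286, as predicted) with 9 N of press. I'll seat it briefly at about 18 N, then pull in small steps.

```bash
python3 - <<'E'
from h import *
q=[0,0,1,0]
r.servo_line([492.4,62.7,284],q,speed=10,force_limit=25); r.wait(.4); print(np.round(r.get_force(),1),r.get_ee_pos()[2])
r.servo_line([492.4,62.7,287.6],q,speed=6,force_limit=30); r.wait(.3)
print('free',np.round(r.get_force(),1),r.get_ee_pos()[2],r.get_clock())
z=287.6;W=-1.9
fz=lambda:np.mean([r.get_force()[2] for _ in range(1)])
while z<291.5 and r.get_clock()<38:
    z+=.15 if r.get_force()[2]-W>-9 else .08
    r.servo_line([492.4,62.7,z],q,speed=3); r.wait(.08); f=r.get_force()[2]-W
    print(round(z,2),round(f,1),round(r.get_ee_pos()[2],2),end=' | ')
    if f<-15: break
L=[]
for i in range(13): r.wait(.1); L.append(round(r.get_force()[2]-W,1))
print('\nhold',L,r.get_ee_pos(),r.get_opening()*87,r.get_clock())
E
```

```text
[-2.2  0.3 17.8] 285.83640452349
free [ 0.5 -1.  -2.5] 287.5455110631363 22.9333
287.75 0.3 287.76 | 287.9 -0.2 287.91 | 288.05 -0.3 288.01 | 288.2 -2.2 288.05 | 288.35 -6.4 288.09 | 288.5 -10.7 288.13 | 288.58 -13.5 288.21 | 288.66 -17.4 288.26 | 
hold [np.float64(-19.0), np.float64(-20.3), np.float64(-20.9), np.float64(-21.6), np.float64(-22.8), np.float64(-23.2), np.float64(-23.6), np.float64(-23.8), np.float64(-23.7), np.float64(-23.1), np.float64(-23.0), np.float64(-23.0), np.float64(-23.1)] [492.19252424  62.72354443 288.33504529] 39.828740371285534 26.9
```

The lock held at 17 to 24 N for over a second, under the limit. I'll lower it to rest, release, retreat and check.

```bash
python3 - <<'E'
from h import *
q=[0,0,1,0]
r.servo_line([492.4,62.7,286.2],q,speed=5); r.wait(.6); print(np.round(r.get_force(),1),r.get_ee_pos())
r.command_gripper(1.0); r.wait(.2)
r.servo_line([492.4,62.7,390],q,speed=80); r.wait(.7)
print(r.get_opening(),np.round(r.get_force(),1),r.get_clock())
w=snap('wrist','end');s=snap('side','ends')
cv2.imwrite('pics/e.png',np.hstack([w['color'][:,:400],cv2.resize(s['color'][90:282,150:350],(400,384),interpolation=2)]))
x,e=wfit('end',(492.4,62.7),20.5,2.5,133); print(x,e)
E
```

```text
[ 0.5  0.4 -0.7] [492.49458898  62.68333184 286.16819466]
1.00075749766678 [-0.5  0.  -0.2] 31.5167
[488.56098142  62.95647289  20.40924077] 1.0897264957734585
```

View pics/e.png

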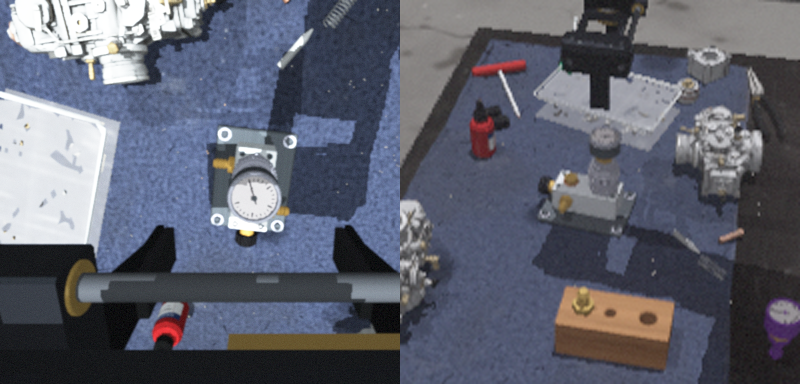

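The gauge stands upright in the coupler, with its dial at wrist (254,199). The hose adaptor, bottle and carburettors look undisturbed, and the gripper is clear.

```bash
python3 -c "
from rig import r
print(r.sign_off())"
```

```text
the job is handed in; nothing more can be done
None
```

The gauge is locked in the coupler: pressed home at about 18 N, held against a 17–24 N pull for over a second (above the 15 N asked, under the 30 N limit), then released standing upright. The job is handed in; sign-off returned no verdict.

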